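# Start the bench centrifuge

## Task

The vials are loaded: start the centrifuge, using only the closed fingertips and grasping nothing. Push the open lid down until its catch snaps and it stays shut by itself, then press the raised back half of the mains rocker so that it flips on, and then press the start key, the larger round one with the triangle, all the way down and let it come up again. Keep off the start key until the lid is shut and the mains is on, keep off the smaller stop key altogether, and leave the bottles and other things around where they stand.

Things in the scene. Friction and masses are not known exactly. Their poses are not given: they have to be found in the camera images.
- centrifuge: bench centrifuge, fixed, 250 (x) x 210 (y) x 108 mm high without the lid. Origin: centre of its underside; x points from its front (key panel, nearest the robot) to its back (lid hinge), y to its left, z up. The panel is the front 90 mm, rising 12 degrees to the back, 84 to 103 mm high; on it from left to right: mains rocker, large start key, small stop key. The lidded rotor chamber lies behind.
- lid (a joint): lid angle, rad: 0 shut, grows as it opens about the hinge at the back; 0.6 to 0.9 at the start. A flat plate, 156 mm from hinge to front edge, 180 wide, 14 thick. Pushing its top side down near the front takes 1 to 4 N, and up to about 8 N over the last 12 mm until a spring catch snaps. Let go before that, it springs up again to about 0.35; caught, it stays within 0.015 of 0 and goes no lower.
- lid_front (a point): point on the lid's top (outer) face, on its middle line, 140 mm from the hinge axis and 16 mm short of the front edge (a small lip apart); moves with the lid. Its z axis is the outward normal of the lid, its x axis points along the lid to the hinge.
- lid_hinge (a point): middle of the lid's hinge axis, at the back of the centrifuge, 112 mm above the worktop; the axis runs along the centrifuge's y. The lid's top face lies 9 mm outside the axis.
- rocker (a joint): angle of the mains rocker, rad: 0 off (front half down, back half raised), 0.30 on (back half down). It has two rest positions and snaps over past the middle; pressing the back half takes about 6 N.
- rocker_on (a point): top of the rocker's back (ON) half, the one further from the robot, raised at the start and marked with a short bar (the front half bears a ring), 15 mm from the pivot; moves with the rocker, z out of that face. The black rocker is 48 mm long (along the centrifuge's x) and 24 mm wide; the half sinks about 4.5 mm here and still stands proud of the panel when on.
- start_key (a joint): travel of the start key, m: 0 up, 0.005 fully pressed, square to the panel. A spring lifts it; 2 N begin to move it and about 5 N hold it fully down.
- start_key_top (a point): centre of the top face of the start key: the larger round key (30 mm across, raised triangle on it), in the middle of the panel; stands 11 mm above the panel. Its z axis points out of the panel (12 degrees from vertical, leaning to the front).
- stop_key (a joint): travel of the stop key, m: 0 up, 0.005 fully pressed. Not to be pressed.
- stop_key_top (a point): centre of the top face of the stop key: the smaller round key (21 mm across, raised square on it), right of the start key, 62 mm from it.
- bottle_a: glass milk sample bottle with a white push cap, 74 mm wide, 136 mm high, beside the centrifuge; origin at its underside. A bystander, loose.
- bottle_c: another such milk bottle, 136 mm high, beside the centrifuge; origin at its underside. A bystander, loose.
- cup: tapered plastic sample cup with a dark rim, 49 mm wide, 64 mm high, beside the centrifuge; origin at its underside. A bystander, loose.
- dish: open glass petri dish, 60 mm wide, 13 mm high, beside the centrifuge; origin at its underside. A bystander, loose.
- bottle_b: a third milk bottle, 136 mm high, between the robot and the centrifuge, to one side; origin at its underside. A bystander, loose.
- tape: roll of tape lying flat, 100 mm wide, 25 mm high, between the robot and the centrifuge, to the other side; origin at its underside. A bystander, loose.
- pen: ball pen lying flat, 145 mm long, at the right front; origin at its underside. A bystander, loose.

How it is judged:
On the way, in this order (a step that is already met when the one before it is completed fails the run):
1. the lid is shut and stays so with no finger on it (value of joint lid below 0.03 rad and contact force between the fingers and lid below 0.2 N), for 0.2 s.
2. the mains rocker is flipped on (value of joint rocker above 0.24 rad and value of joint lid below 0.03 rad), for 0.1 s.
3. the start key is pressed down (all of step 2 and value of joint start_key above 0.004 m), for 0.05 s.
At the end, for the whole second after the job is handed in: lid caught shut (within 0.03 rad), mains rocker on (over 0.24 rad), start and stop keys both up again (under 1 mm); before that, in this order: lid caught, rocker on, start key pressed at least 4 mm (all of step 2 and value of joint each of start_key, stop_key below 0.001 m); the robot touches nothing.
It fails at once if the start key is pressed before the lid is shut and the mains on (value of joint start_key above 0.0025 m and (value of joint lid above 0.03 rad or value of joint rocker below 0.24 rad)).
It fails at once if the stop key is pressed (value of joint stop_key above 0.0025 m).
It fails at once if the lid is lifted further open (value of joint lid above 1.1 rad).
It fails at once if a bystander is lifted, pushed away or knocked over (moved more than 30 mm) (distance of any of bottle_a, bottle_c, cup, dish, bottle_b, tape, pen from where it was at the start of the episode above 0.03 m).
It also fails if it takes over 48 s, if anything falls off the work surface, if the arm or the gripper's body presses on something with over 40 N, if the wrist force passes 120 N, or if a joint passes its speed limit or range.

## Robot

A 6-joint arm with a two-finger parallel gripper is mounted at the origin on the work surface; the furniture and walls round the work are solid. World frame = base frame: x ahead of the robot, y to its left, z up, the work surface at z = 0. Lengths are in m, angles in rad, forces in N, time in s.
With the tool pointing down it reaches from about 0.325 to 0.775 m from the base axis. Payload 5.5 kg.
Tool frame: the origin (TCP) lies at the very end of the fingers, on their centre line; the grasp point (between the pads) lies 19 mm behind it (tcp_to_grasp is the z of the grasp point in the tool frame, in m); z points along the fingers, y is the line along which they close (so a half turn about z gives the same grasp; the last joint's range is limited). The gripper opens to 88 mm and grips with 3 to 60 N. Pads are 20 mm wide; open, the fingers measure 115 mm over their backs; the gripper's body (75 mm by 178 mm) begins 61 mm behind the grasp point.
Start: joints at [1.198, 0.091, 1.231, -0, 1.82, -0.057], TCP at [0.186, 0.57, 0.223] pointing down, gripper open.
Joint ranges: [-2.87, 2.87], [-0.86, 2.18], [0.17, 2.46], [-1.51, 4.65], [0.06, 2.69], [-2.65, 2.65]. Speed limits (rad/s): [2.57, 2.57, 3.01, 3.14, 3.14, 3.14].

## Interface

Orientations are given as a unit quaternion [w, x, y, z].
In Python, from rig import * gives the robot as it stands.
- The arm moves only by the shell command python3 -m inch 'ROWS' [OPENING] [FORCE]. ROWS is JSON, a list that holds one entry, the list of rows, each a list of 6 numbers: the shift along the tool's x, y, z in m, then the turn, a rotation vector about the tool's x, y, z in degrees. In form: [[[dx, dy, dz, rx, ry, rz], ...]]. A call has exactly 10 rows; each row shifts and turns the commanded pose from where the row before left it, along the tool's axes as they then stand; what a row does not reach is not made up. A row lasts 1/8 s, in which the tool goes at most 62.5 mm and 10.7 degrees, less where a joint would pass 70% of its speed; a pose out of reach is approached as far as the arm can. A call is refused whole if a number of a shift passes 0.0625 or a number of a turn 10.7, either way. A call with a gripper value outside its range is refused whole. OPENING is the closure in counts, from 0 (fully open) to 255 (shut), set as the call begins (- or left out, the last holds). The fingers move at their own pace and stop on an object; FORCE is the grip in N (left out, the last holds). Time passes only in rows, so rows that do not move let the fingers close, or fill a call up. It gives the time, the measured TCP pose, the force, the opening and the grip force at its end, in the units of the state.
- get_obs(): the state, without advancing time (a new reading comes with each control period).
- grab_frame(name): name is "scene" or "top"; returns the picture (420x560x3 uint8, blue, green, red); there is no depth.
- camera_model(name): a dict with "fx", "fy", "cx", "cy" (pixels), "T" (4x4, takes a point from camera to world coordinates). Camera axes: x right, y up, looking along -z (the intrinsics and any distortion apply to the point x, -y, -z); pixel columns grow to the right and rows downward; lengths in m; the calibration is good to about 2 mm. A picture is of the moment at which its call begins. camera_model takes no time and is no camera call.
- hand_in(): hands the job in; it is judged then, once.
Trained networks look in the newest picture that a camera, given by its name, has taken for a name from the list of things; names that differ only in an ending like _2 or _b are one class to them, and where a whole thing is asked for, a point or a joint stands for the part that bears it (a point fixed in the world has none). Each returns a list of dicts, best first, with "conf" (0 to 1); they miss things now and then, are a little off and sometimes report something else, mostly with a low value. They report only what shows in the picture. A call takes as long as a camera call.
- spot_in(camera, target): "point" ([column, row] as shares, 0 to 1, of the picture: columns of its width, rows of its height, amid what is visible of it).
The state is a dict: "t": time; "joints": joint angles; "qd": joint speeds; "joint_torque": joint torques, N m; "position": TCP position; "ee_rot": TCP orientation; "contact_force": force on the tool from outside, world axes, zero at the start; "ft_torque": the same for the moment, N m; "grip_width": finger opening in m; "grasp_force": force on a finger pad.
Only numpy, scipy, OpenCV 4.12 (cv2) and the standard library are available. Lean on these libraries where they do the work, as an engineer would, in place of code of your own. Each camera call takes 0.05 s, during which the arm holds its last target. There are 200 camera calls.

## Working session

There is one attempt and no reset: what is moved stays moved. The work goes in short steps, Python scripts to look and compute and a shell command to move; the robot and the scene stay as the last step left them, time stands still between calls to the robot, and variables do not carry over. Pictures are saved under pics/ and viewed, at most 10 in all, crops included, and the job is handed in when it is done.

```bash
mkdir -p pics; ls
cat > h.py <<'E'
from rig import *
import numpy as np, cv2
from scipy.spatial.transform import Rotation as R
def ray(cam,uv):
    m=camera_model(cam); u,v=uv
    d=np.array([(u-m["cx"])/m["fx"],-(v-m["cy"])/m["fy"],-1.0])
    T=np.array(m["T"]); return T[:3,3],T[:3,:3]@d
def onz(cam,uv,z):
    o,d=ray(cam,uv); return o+d*(z-o[2])/d[2]
def proj(cam,p):
    m=camera_model(cam); T=np.array(m["T"]); q=T[:3,:3].T@(np.array(p)-T[:3,3])
    return np.array([m["cx"]+m["fx"]*q[0]/-q[2], m["cy"]+m["fy"]*q[1]/q[2]])
def tri(a,ua,b,ub):
    o1,d1=ray(a,ua);o2,d2=ray(b,ub)
    s=np.linalg.lstsq(np.c_[d1,-d2],o2-o1,rcond=None)[0]
    p,q=o1+s[0]*d1,o2+s[1]*d2; return (p+q)/2,np.linalg.norm(p-q)
E
python3 - <<'E'
from h import *
for c in ["scene","top"]:
    im=grab_frame(c); cv2.imwrite(f"pics/{c}0.png",im)
    m=camera_model(c); print({k:(np.round(v,3).tolist()) for k,v in m.items()})
    for n in ["centrifuge","lid","lid_front","rocker_on","start_key_top","stop_key_top","bottle_a","cup","dish","tape","pen"]:
        print(c,n,[(round(d["conf"],2),np.round(np.array(d["point"])*[560,420],1).tolist()) for d in spot_in(c,n)[:4]])
print(get_obs())
E
```

```text
pics
{'fx': 400.885, 'fy': 400.885, 'cx': 278.118, 'cy': 203.464, 'T': [[0.6, 0.588, -0.543, 0.074], [-0.8, 0.444, -0.403, -0.417], [0.004, 0.676, 0.737, 0.732], [0.0, 0.0, 0.0, 1.0]]}
scene centrifuge [(0.57, [262.4, 198.1]), (0.21, [277.2, 228.5])]
scene lid [(0.76, [274.8, 145.0]), (0.2, [141.2, 231.6])]
scene lid_front [(0.94, [275.1, 141.4]), (0.72, [150.9, 248.1])]
scene rocker_on [(0.51, [220.4, 207.5])]
scene start_key_top [(0.59, [246.6, 223.4])]
scene stop_key_top [(0.68, [262.7, 199.5])]
scene bottle_a [(0.78, [294.8, 337.0]), (0.59, [192.9, 190.7])]
scene cup [(0.67, [327.7, 236.2])]
scene dish [(0.75, [219.8, 205.5]), (0.46, [213.2, 175.1])]
scene tape [(0.61, [153.2, 247.5]), (0.51, [261.9, 197.6]), (0.44, [213.2, 174.9])]
scene pen [(0.41, [341.0, 322.6])]
{'fx': 543.193, 'fy': 543.193, 'cx': 278.862, 'cy': 209.455, 'T': [[0.022, 0.996, -0.091, 0.406], [-0.999, 0.024, 0.021, -0.078], [0.023, 0.091, 0.996, 1.289], [0.0, 0.0, 0.0, 1.0]]}
top centrifuge [(0.76, [239.2, 190.1]), (0.51, [222.8, 237.0]), (0.5, [151.3, 291.3]), (0.45, [344.9, 287.0])]
top lid [(0.85, [230.1, 
[... 436 characters left out ...]
])]
{'t': 1.2, 'joints': array([ 1.19828630e+00,  9.11127844e-02,  1.23069085e+00, -1.51278039e-06,
        1.81981530e+00, -5.67026227e-02]), 'qd': array([-0.00012875, -0.00040936, -0.00052971,  0.00135901, -0.00065399,
        0.00068785]), 'joint_torque': array([-1.58743860e-04, -4.46199989e+01, -4.06503546e+01,  6.97674416e-02,
        1.96015014e-02, -6.65728678e-06]), 'position': array([0.18635844, 0.57033746, 0.22262873]), 'ee_rot': array([-2.08151643e-06,  1.57248521e-01,  9.87559063e-01, -1.29920747e-05]), 'contact_force': array([ 0.17735658, -0.23672598, -0.12649768]), 'ft_torque': array([ 0.03577135, -0.03127989,  0.02010952]), 'grasp_force': 0.0, 'grip_width': 0.0876008250051161}
```

View pics/scene0.png

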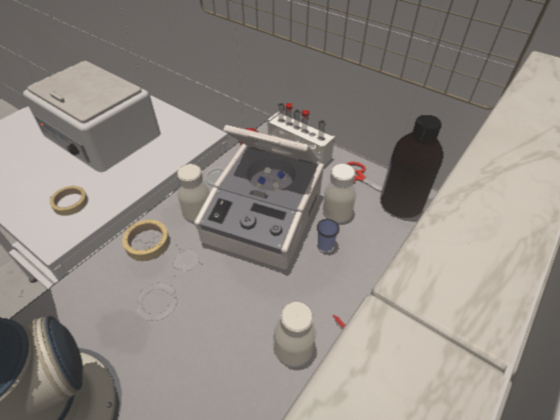

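View pics/top0.png

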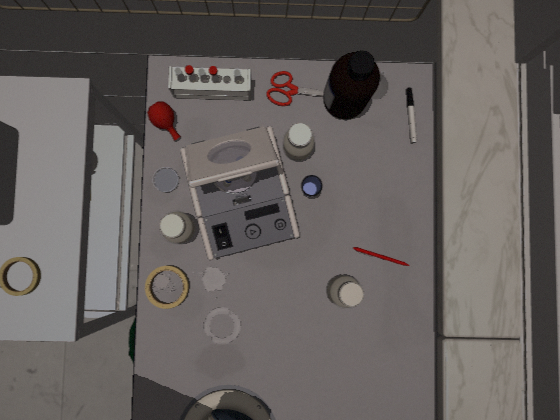

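The pictures show the centrifuge with its panel at top (252,231) start, (280,224) stop, (222,236) rocker; in scene these are (248,222), (275,229), (219,210). The scene network's stop hit is the display, so it is wrong. I'll magnify both views to refine.

Run:
```python
from h import *
a=cv2.imread("pics/top0.png")[120:265,170:310]; b=cv2.imread("pics/scene0.png")[115:270,190:330]
f=lambda x:np.clip(cv2.resize(x,(400,int(x.shape[0]*400/x.shape[1])),interpolation=cv2.INTER_CUBIC)*1.5,0,255).astype(np.uint8)
A,B=f(a),f(b); A=cv2.copyMakeBorder(A,0,B.shape[0]-A.shape[0],0,0,0)
cv2.imwrite("pics/crop.png",np.hstack([A,B]))
for n,t,s in [("rocker",(222,236),(219.5,209)),("start",(252,231.5),(247.8,222)),("stop",(280,224.5),(275.5,229))]:
    p,e=tri("top",t,"scene",s); print(n,p.round(4),round(e,4), onz("top",t,.104).round(4), onz("scene",s,.104).round(4))
```

```text
rocker [0.4539 0.0202 0.0978] 0.0004 [0.4535 0.0198 0.104 ] [0.4503 0.0158 0.104 ]
start [ 0.4663 -0.0456  0.0903] 0.0024 [ 0.4648 -0.0451  0.104 ] [ 0.4587 -0.0544  0.104 ]
stop [ 0.4824 -0.1065  0.0967] 0.0013 [ 0.4815 -0.1059  0.104 ] [ 0.4782 -0.1105  0.104 ]
```

View pics/crop.png

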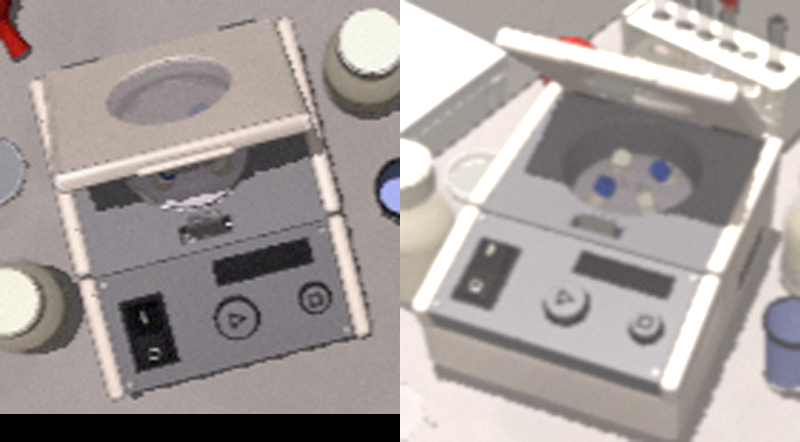

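Magnified crop: the rocker's bar mark is at top (220,231), start key at (253,231), stop key at (280,224). The lid is open, with its front edge running from top (191,184) to (279,163). Next I fit one rigid pose to these points.

```bash
cat > fit.py <<'E'
from h import *
from scipy.optimize import least_squares
T12=np.tan(np.radians(12)); n=np.array([-np.sin(np.radians(12)),0,np.cos(np.radians(12))])
pan=lambda x,y,h:np.array([x,y,.084+(x+.125)*T12])+h*n
tc=lambda u,v:(170+u/2.857,120+v/2.857); sc=lambda u,v:(190+(u-400)/2.857,115+v/2.857)
def loc(q):
    x,y,yaw,a,kx,ky,rx,ry,xh=q
    lid=lambda s,yy,h=.009:np.array([xh-s*np.cos(a)+h*-np.sin(a)*-1*-1,yy,.112+s*np.sin(a)+h*np.cos(a)]) 
    return dict(start=pan(kx,ky,.011),stop=pan(kx,ky-.062,.011),rock=pan(rx,ry,.008),fl=np.array([-.125,.105,.088]),fr=np.array([-.125,-.105,.088]),
      ll=lid(.156,.09),lr=lid(.156,-.09),lidfront=lid(.140,0),hinge=np.array([xh,0,.112]))
def W(q,p): return R.from_euler('z',q[2]).apply(p)+[q[0],q[1],0]
obs=[("top","start",tc(237,318)),("top","stop",tc(315,297)),("top","rock",tc(150,332)),("top","fl",tc(117,397)),("top","fr",tc(366,335)),("top","ll",tc(57,183)),("top","lr",tc(311,120)),
 ("scene","start",sc(567,299)),("scene","stop",sc(646,324)),("scene","rock",sc(485,271)),("scene","ll",sc(502,33)),("scene","lr",sc(735,97))]
def res(q):
    L=loc(q); return np.concatenate([proj(c,W(q,L[k]))-uv for c,k,uv in obs]+[[(q[8]-.121)/.002*.5]])
s=least_squares(res,[.53,-.04,.25,.75,-.08,0,-.08,.07,.121],loss='soft_l1')
q=s.x;
E
python3 - <<'E'
from fit import *
print(q.round(4))
for (c,k,_),r in zip(obs,res(q)[:-1].reshape(-1,2)): print(c,k,r.round(1))
for k,v in loc(q).items(): print(k,W(q,v).round(4))
for t,z in [((178,229),.136),((295,142),.136),((343,290),.136)]: print(onz("top",t,z).round(3))
E
```

```text
[ 0.5511 -0.018   0.2601  0.8058 -0.088  -0.0076 -0.0844  0.0602  0.1365]
top start [ 0.6 -0.2]
top stop [0.9 0.5]
top rock [0.5 0.4]
top fl [-3.4 -0.1]
top fr [ 2.1 -0.9]
top ll [ 0.3 -0.3]
top lr [0.7 0.7]
scene start [-0.6 -0.6]
scene stop [-0.3 -0.5]
scene rock [-0.2 -0.8]
scene ll [-1.2  0.1]
scene lr [-0.1 -1.1]
start [ 0.4658 -0.0486  0.1026]
stop [ 0.4817 -0.1085  0.1026]
rock [0.4524 0.018  0.1004]
fl [0.4033 0.0513 0.088 ]
fr [ 0.4573 -0.1516  0.088 ]
ll [0.5491 0.0746 0.2308]
lr [ 0.5954 -0.0994  0.2308]
lidfront [ 0.583  -0.0095  0.2192]
hinge [0.683  0.0171 0.112 ]
[0.465 0.111 0.136]
[ 0.659 -0.134  0.136]
[ 0.344 -0.241  0.136]
```

```bash
sed -i 's/h\*-np.sin(a)\*-1\*-1/h*np.sin(a)/' fit.py
cat >> fit.py <<'E'
def Rt(tilt=0): # tool: z down (tilted so that z=-panel normal for 12), y along centrifuge y
    return R.from_euler('z',q[2])*R.from_euler('y',-np.radians(tilt))*R.from_matrix(np.diag([-1.,1,-1]))
def plan(p,Rg=None):
    o=get_obs(); w=o["ee_rot"]; Rc=R.from_quat([w[1],w[2],w[3],w[0]])
    print("at",o["position"].round(4),"shift(tool) mm",(Rc.inv().apply(p-o["position"])*1e3).round(1), "t",round(o["t"],2),"F",o["contact_force"].round(1))
    if Rg is not None: print("turn(tool) deg",np.degrees((Rc.inv()*Rg).as_rotvec()).round(1))
E
python3 - <<'E'
from fit import *
print(q.round(4), np.abs(res(q)).max())
for (c,k,_),r in zip(obs,res(q)[:-1].reshape(-1,2)): print(c,k,r.round(1),end=';')
for k,v in loc(q).items(): print(k,W(q,v).round(4))
print("bar",onz("top",(220,231),.106).round(4))
L=loc(q)
for a in [q[3],.6,.4,.2,0]:
    q2=q.copy();q2[3]=a; print(round(a,2),W(q2,loc(q2)['lidfront']).round(4))
plan(W(q,L['lidfront'])+[0,0,.08],Rt(0))
E
```

```text
[ 0.5509 -0.018   0.26    0.7994 -0.0878 -0.0077 -0.0842  0.0601  0.1249] 3.440089587233956
top start [ 0.7 -0.2];top stop [0.9 0.5];top rock [0.5 0.4];top fl [-3.4 -0. ];top fr [ 2.1 -0.8];top ll [ 0.3 -0.4];top lr [0.6 0.6];scene start [-0.6 -0.6];scene stop [-0.3 -0.5];scene rock [-0.2 -0.8];scene ll [-1.1  0.2];scene lr [-0.1 -1. ];start [ 0.4658 -0.0486  0.1027]
stop [ 0.4817 -0.1085  0.1027]
rock [0.4524 0.018  0.1005]
fl [0.4031 0.0513 0.088 ]
fr [ 0.4571 -0.1516  0.088 ]
ll [0.5495 0.0748 0.2301]
lr [ 0.5958 -0.0992  0.2301]
lidfront [ 0.5834 -0.0093  0.2186]
hinge [0.6715 0.0141 0.112 ]
bar [0.4642 0.0243 0.106 ]
0.8 [ 0.5834 -0.0093  0.2186]
0.6 [ 0.5648 -0.0143  0.1985]
0.4 [ 0.5503 -0.0182  0.1748]
0.2 [ 0.5406 -0.0207  0.1486]
0 [ 0.5362 -0.0219  0.121 ]
at [0.1864 0.5703 0.2226] shift(tool) mm [-557.5 -427.7  -76. ] t 1.2 F [ 0.2 -0.2 -0.1]
turn(tool) deg [ -0.  -0. -33.]
```

```bash
python3 -m inch '[[[-0.02,-0.015,-0.012,0,0,0],[-0.028,-0.022,-0.012,0,0,0],[-0.03,-0.023,-0.012,0,0,0],[-0.03,-0.023,-0.012,0,0,0],[-0.03,-0.023,-0.012,0,0,0],[-0.03,-0.023,-0.006,0,0,0],[-0.03,-0.023,-0.006,0,0,0],[-0.03,-0.023,-0.004,0,0,0],[-0.03,-0.023,0,0,0,0],[-0.03,-0.023,0,0,0,0]]]' 255 10
python3 -m inch '[[[-0.03,-0.023,0,0,0,0],[-0.03,-0.023,0,0,0,0],[-0.03,-0.023,0,0,0,0],[-0.03,-0.023,0,0,0,0],[-0.03,-0.023,0,0,0,0],[0,0,0,0,0,-8.2],[0,0,0,0,0,-8.2],[0,0,0,0,0,-8.3],[0,0,0,0,0,-8.3],[0,0,0,0,0,0]]]'
python3 -c "
from fit import *
plan(W(q,loc(q)['lidfront']),Rt(0))"
```

```text
t: 2.45
position: [0.3921, 0.2686, 0.2998]
ee_rot: [0.001, 0.158, 0.987, 0.0]
contact_force: [0.4, -0.4, 0.3]
grip_width: 0.001
grasp_force: 0.0
t: 3.7
position: [0.498, 0.1139, 0.2996]
ee_rot: [0.001, -0.129, 0.992, -0.0]
contact_force: [0.4, -0.5, 0.4]
grip_width: 0.0007
grasp_force: 0.0
at [0.498  0.1139 0.2996] shift(tool) mm [ -51.  -141.    81.1] t 3.7 F [ 0.4 -0.5  0.4]
turn(tool) deg [-0.   0.1 -0.1]
```

```bash
python3 -m inch '[[[-0.01,-0.02,0,0,0,0],[-0.01,-0.022,0,0,0,0],[-0.01,-0.022,0,0,0,0],[-0.01,-0.022,0,0,0,0],[-0.01,-0.022,0.005,0,0,0],[-0.01,-0.02,0.015,0,0,0],[-0.003,-0.013,0.02,0,0,0],[0,0,0.02,0,0,0],[0,0,0.006,0,0,0],[0,0,0,0,0,0]]]'
python3 - <<'E'
from fit import *
plan(W(q,loc(q)['lidfront']),Rt(0))
a=grab_frame("top")[90:270,150:330]; b=grab_frame("scene")[60:240,170:350]
cv2.imwrite("pics/lid1.png",np.clip(cv2.resize(np.hstack([a,b]),(800,400),interpolation=cv2.INTER_CUBIC)*1.5,0,255).astype(np.uint8))
E
```

```text
t: 4.95
position: [0.5951, -0.0049, 0.2319]
ee_rot: [-0.001, -0.13, 0.992, 0.0]
contact_force: [0.1, -0.7, 0.5]
grip_width: 0.0005
grasp_force: 0.0
at [ 0.5951 -0.0049  0.2319] shift(tool) mm [12.4 -1.3 13.2] t 4.95 F [ 0.1 -0.7  0.5]
turn(tool) deg [ 0.  -0.1  0. ]
```

View pics/lid1.png

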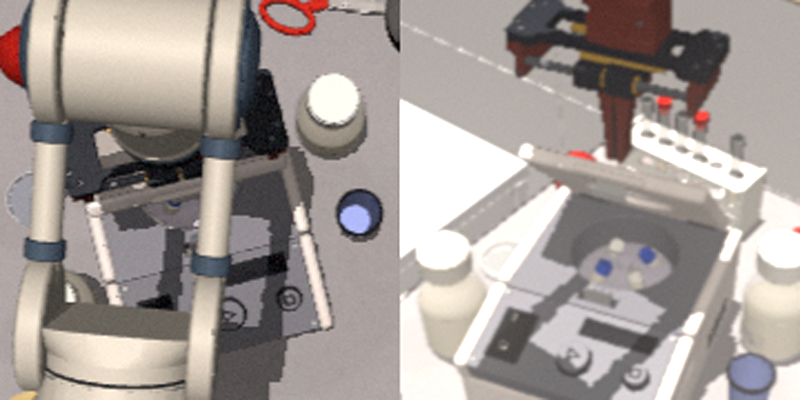

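The scene view shows the closed fingers just above and behind the middle of the lid's front edge, about (620,155) in the crop, and nothing else is near. I'll push down along the lid's arc.

```bash
python3 -m inch '[[[0,0,0.01,0,0,0],[0.002,0,0.01,0,0,0],[0.009,0,0.01,0,0,0],[0.009,0,0.01,0,0,0],[0.0075,0,0.012,0,0,0],[0.0075,0,0.012,0,0,0],[0.005,0,0.013,0,0,0],[0.005,0,0.013,0,0,0],[0,0,0,0,0,0],[0,0,0,0,0,0]]]'
python3 - <<'E'
from fit import *
q2=q.copy();q2[3]=0
plan(W(q2,loc(q2)['lidfront']),Rt(0))
E
```

```text
t: 6.3
position: [0.5521, -0.0167, 0.1428]
ee_rot: [-0.0, -0.13, 0.992, -0.0]
contact_force: [-0.0, 0.9, 1.1]
grip_width: 0.0005
grasp_force: 0.2
at [ 0.5521 -0.0167  0.1428] shift(tool) mm [16.7 -1.  21.8] t 6.3 F [-0.   0.9  1.1]
turn(tool) deg [ 0. -0.  0.]
```

```bash
python3 -m inch '[[[0.002,0,0.005,0,0,0],[0.002,0,0.004,0,0,0],[0.001,0,0.004,0,0,0],[0,0,0.004,0,0,0],[0,0,0.003,0,0,0],[0,0,0.002,0,0,0],[0,0,0.001,0,0,0],[0,0,0,0,0,0],[0,0,0,0,0,0],[0,0,0,0,0,0]]]'
```

```text
t: 7.55
position: [0.547, -0.0181, 0.1212]
ee_rot: [0.0, -0.13, 0.992, -0.0]
contact_force: [-2.5, 0.2, 8.9]
grip_width: 0.0009
grasp_force: 4.8
```

```bash
python3 -m inch '[[[0,0,0.001,0,0,0],[0,0,0.001,0,0,0],[0,0,0.001,0,0,0],[0,0,0.001,0,0,0],[0,0,0,0,0,0],[0,0,0,0,0,0],[0,0,0,0,0,0],[0,0,0,0,0,0],[0,0,0,0,0,0],[0,0,0,0,0,0]]]'
```

```text
t: 8.8
position: [0.5471, -0.0181, 0.1209]
ee_rot: [0.002, -0.13, 0.992, -0.001]
contact_force: [-9.8, 2.2, 24.0]
grip_width: 0.0006
grasp_force: 12.2
```

It has bottomed out: the TCP stays at 0.121 m while the force rises to 24 N. I'll lift off and check the lid.

```bash
python3 -m inch '[[[0,0,-0.004,0,0,0],[0,0,-0.006,0,0,0],[0,0,-0.01,0,0,0],[0,0,-0.015,0,0,0],[0,0,-0.02,0,0,0],[0,0,-0.02,0,0,0],[0,0,-0.01,0,0,0],[0,0,0,0,0,0],[0,0,0,0,0,0],[0,0,0,0,0,0]]]'
python3 - <<'E'
from fit import *
r=W(q,pan(q[6]+.015,q[7],.011)); print("rocker_on",r.round(4)); plan(r,Rt(12))
q2=q.copy();q2[3]=0;print([proj("scene",W(q2,loc(q2)[k])).round(0) for k in("ll","lr")])
a=grab_frame("top")[90:270,150:330]; b=grab_frame("scene")[90:270,170:350]
cv2.imwrite("pics/lid2.png",np.clip(cv2.resize(np.hstack([a,b]),(800,400),interpolation=cv2.INTER_CUBIC)*1.5,0,255).astype(np.uint8))
E
```

```text
t: 10.05
position: [0.5468, -0.018, 0.1996]
ee_rot: [-0.001, -0.13, 0.992, 0.0]
contact_force: [-0.3, 0.4, 0.5]
grip_width: 0.0006
grasp_force: 0.0
rocker_on [0.4663 0.0217 0.1066]
at [ 0.5468 -0.018   0.1996] shift(tool) mm [67.5 59.  93.1] t 10.05 F [-0.3  0.4  0.5]
turn(tool) deg [  0.  -12.1   0. ]
[array([218., 182.]), array([296., 205.])]
```

View pics/lid2.png

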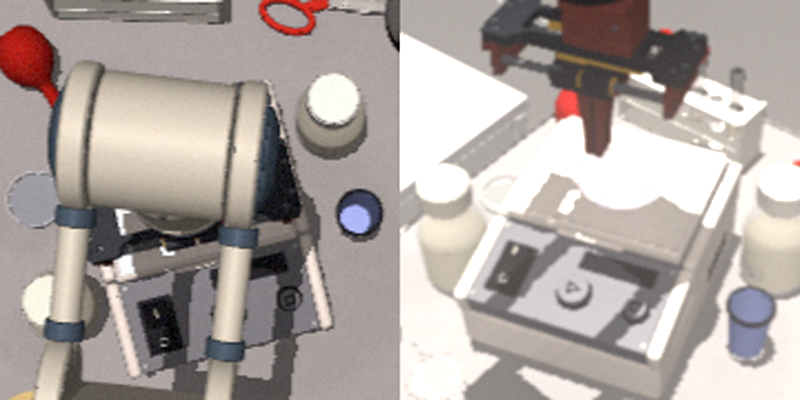

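The scene view shows the lid flat and shut with the fingers clear above it, and the keys are untouched. Next is the rocker.

```bash
python3 -m inch '[[[0.01,0.01,0,0,0,0],[0.02,0.016,0,0,0,0],[0.02,0.016,0,0,0,0],[0.012,0.012,0.01,0,0,0],[0.0055,0.005,0.02,0,0,0],[0,0,0.02,0,-4,0],[0,0,0.01,0,-4,0],[0,0,0,0,-4,0],[0,0,0,0,0,0],[0,0,0,0,0,0]]]'
python3 - <<'E'
from fit import *
r=W(q,pan(q[6]+.015,q[7],.011)); plan(r,Rt(12))
b=grab_frame("scene")[120:270,170:320]
cv2.imwrite("pics/rock1.png",np.clip(cv2.resize(b,(600,600),interpolation=cv2.INTER_CUBIC)*1.5,0,255).astype(np.uint8))
E
```

```text
t: 11.4
position: [0.4673, 0.022, 0.1411]
ee_rot: [0.104, -0.129, 0.986, 0.013]
contact_force: [0.3, -0.3, 1.3]
grip_width: 0.0005
grasp_force: 0.0
at [0.4673 0.022  0.1411] shift(tool) mm [ 8.2 -0.1 33.5] t 11.4 F [ 0.3 -0.3  1.3]
turn(tool) deg [-0. -0.  0.]
```

View pics/rock1.png

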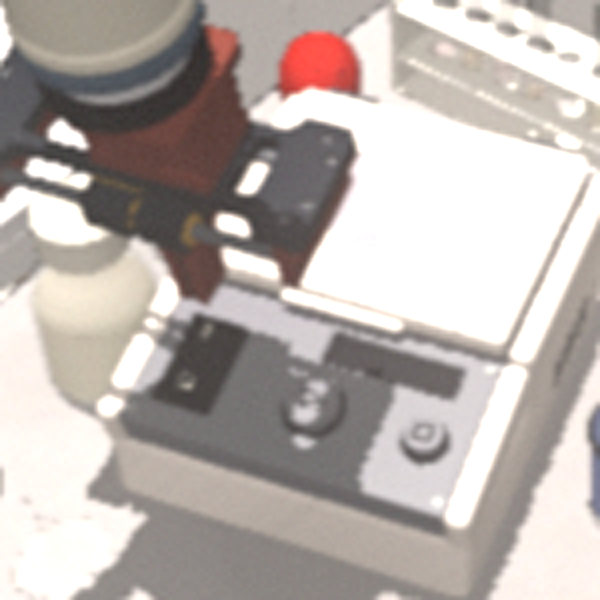

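The fingertips are above and behind the rocker, near (200,298) in the crop, and the bar mark is at (208,328). I'll move forward 8 mm, then press along the panel normal.

```bash
python3 -m inch '[[[0.004,0,0.006,0,0,0],[0.004,0,0.008,0,0,0],[0,0,0.008,0,0,0],[0,0,0.005,0,0,0],[0,0,0.002,0,0,0],[0,0,0.002,0,0,0],[0,0,0.001,0,0,0],[0,0,0.001,0,0,0],[0,0,0,0,0,0],[0,0,0,0,0,0]]]'
```

```text
t: 12.7
position: [0.4668, 0.0216, 0.107]
ee_rot: [0.104, -0.129, 0.986, 0.013]
contact_force: [0.3, 0.4, 2.6]
grip_width: 0.0005
grasp_force: 1.0
```

```bash
python3 -m inch '[[[0,0,0.001,0,0,0],[0,0,0.001,0,0,0],[0,0,0.001,0,0,0],[0,0,0.001,0,0,0],[0,0,0.001,0,0,0],[0,0,0,0,0,0],[0,0,0,0,0,0],[0,0,0,0,0,0],[0,0,0,0,0,0],[0,0,0,0,0,0]]]'
```

```text
t: 13.95
position: [0.467, 0.0218, 0.1027]
ee_rot: [0.103, -0.129, 0.986, 0.013]
contact_force: [-6.9, -0.1, 7.8]
grip_width: 0.0004
grasp_force: 4.2
```

```bash
python3 -m inch '[[[0,0,0.001,0,0,0],[0,0,0.001,0,0,0],[0,0,0.001,0,0,0],[0,0,0,0,0,0],[0,0,0,0,0,0],[0,0,0,0,0,0],[0,0,0,0,0,0],[0,0,0,0,0,0],[0,0,0,0,0,0],[0,0,0,0,0,0]]]'
```

```text
t: 15.2
position: [0.4672, 0.0218, 0.1025]
ee_rot: [0.103, -0.129, 0.986, 0.013]
contact_force: [-18.8, -1.0, 21.0]
grip_width: 0.0003
grasp_force: 12.5
```

The tip has stopped hard. I'll lift and look.

```bash
python3 -m inch '[[[0,0,-0.004,0,0,0],[0,0,-0.006,0,0,0],[0,0,-0.01,0,0,0],[0,0,-0.01,0,0,0],[0,0,-0.01,0,0,0],[-0.015,0,-0.01,0,0,0],[-0.02,0,-0.01,0,0,0],[-0.02,0,0,0,0,0],[0,0,0,0,0,0],[0,0,0,0,0,0]]]'
python3 - <<'E'
from fit import *
b=grab_frame("scene")[160:260,180:300]; a=cv2.imread("pics/scene0.png")[160:260,180:300]
cv2.imwrite("pics/rock2.png",np.clip(cv2.resize(np.hstack([a,b]),(800,333),interpolation=cv2.INTER_CUBIC)*2,0,255).astype(np.uint8))
plan(W(q,loc(q)['start']),Rt(12))
E
```

```text
t: 16.45
position: [0.5075, 0.0326, 0.1688]
ee_rot: [0.103, -0.129, 0.986, 0.014]
contact_force: [0.5, -0.2, -0.4]
grip_width: 0.0004
grasp_force: 0.0
at [0.5074 0.0325 0.1687] shift(tool) mm [ 73.5 -67.7  51.9] t 16.5 F [-0.3  0.1 -0.6]
turn(tool) deg [ 0. -0.  0.]
```

View pics/rock2.png

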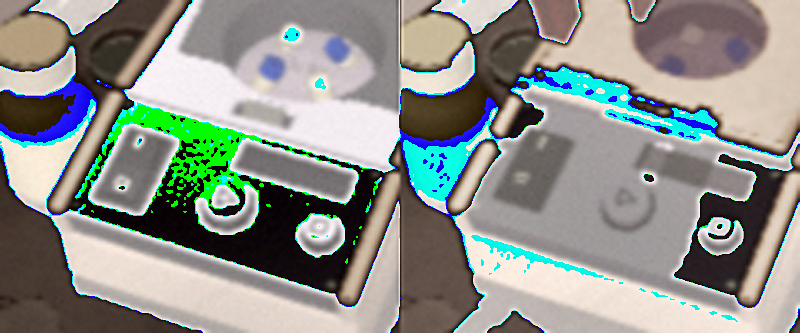

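The picture is spoilt by brightness wrap-around. I'll retake it with proper stretching.

Run:
```python
from fit import *
c=(slice(185,240),slice(195,265))
f=lambda x:cv2.resize(cv2.normalize(x[c].astype(np.float32),None,0,255,cv2.NORM_MINMAX),(400,314),interpolation=cv2.INTER_CUBIC)
b=grab_frame("scene"); t=grab_frame("top"); cv2.imwrite("pics/s3.png",b); cv2.imwrite("pics/t3.png",t)
a=cv2.imread("pics/scene0.png")
g=lambda x:np.clip(f(x)**.7*255**.3*1.2,0,255)
cv2.imwrite("pics/rock3.png",np.hstack([g(a),g(b)]))
```

```text
<stdin>:6: RuntimeWarning: invalid value encountered in power
[ WARN:0@4.213] global loadsave.cpp:1063 imwrite_ Unsupported depth image for selected encoder is fallbacked to CV_8U.
```

View pics/rock3.png

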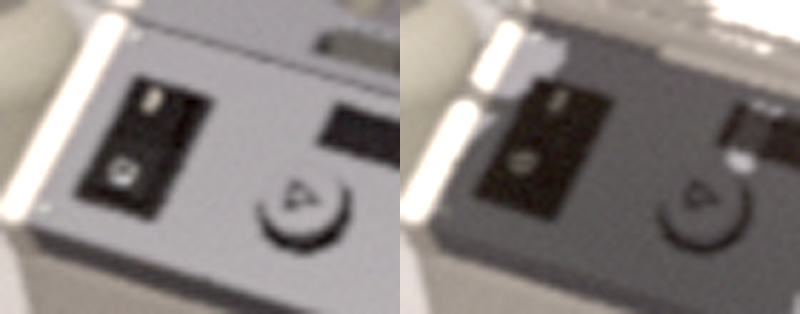

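Before (left), the bar is at (152,102) and the ring at (122,172). Now the ring has moved up to (121,162), as for a raised front half, but the bar's shift is unclear. I'll test by touch: going back to z≈0.1045, an ON half gives no force.

```bash
python3 -m inch '[[[0.015,0,0,0,0,0],[0.02,0,0,0,0,0],[0.02,0,0.01,0,0,0],[0,0,0.015,0,0,0],[0,0,0.015,0,0,0],[0,0,0.01,0,0,0],[0,0,0.003,0,0,0],[0,0,0,0,0,0],[0,0,0,0,0,0],[0,0,0,0,0,0]]]'
python3 -c "
from fit import *
plan(W(q,pan(q[6]+.015,q[7],.011)),Rt(12))"
```

```text
t: 17.85
position: [0.467, 0.0216, 0.1063]
ee_rot: [0.104, -0.129, 0.986, 0.013]
contact_force: [1.6, 0.8, -0.1]
grip_width: 0.0004
grasp_force: 0.0
at [0.467  0.0216 0.1063] shift(tool) mm [ 0.6  0.2 -0.4] t 17.85 F [ 1.6  0.8 -0.1]
turn(tool) deg [-0.   0.1  0. ]
```

```bash
python3 -m inch '[[[0,0,0.001,0,0,0],[0,0,0.001,0,0,0],[0,0,0,0,0,0],[0,0,0,0,0,0],[0,0,0,0,0,0],[0,0,0,0,0,0],[0,0,0,0,0,0],[0,0,0,0,0,0],[0,0,0,0,0,0],[0,0,0,0,0,0]]]'
```

```text
t: 19.1
position: [0.4671, 0.0217, 0.1038]
ee_rot: [0.104, -0.129, 0.986, 0.014]
contact_force: [0.3, -0.2, 0.9]
grip_width: 0.0004
grasp_force: 0.0
```

There is no contact at 0.1038, where it was pressing before, so the rocker is on. Next, the start key.

```bash
python3 -m inch '[[[0,0,-0.006,0,0,0],[0,0,-0.012,0,0,0],[0,0,-0.006,0,0,0],[0.004,-0.014,0,0,0,0],[0.005,-0.018,0,0,0,0],[0.005,-0.018,0,0,0,0],[0.005,-0.018,0,0,0,0],[0,0,0.008,0,0,0],[0,0,0.004,0,0,0],[0,0,0,0,0,0]]]'
python3 - <<'E'
from fit import *
plan(W(q,loc(q)['start']),Rt(12))
E
```

```text
t: 20.35
position: [0.4639, -0.0488, 0.1108]
ee_rot: [0.103, -0.129, 0.986, 0.014]
contact_force: [0.0, 0.2, -0.4]
grip_width: 0.0006
grasp_force: 0.0
at [ 0.4639 -0.0488  0.1108] shift(tool) mm [-0.1 -0.3  8.3] t 20.35 F [ 0.   0.2 -0.4]
turn(tool) deg [ 0.1 -0.1  0. ]
```

Aligned 8 mm above the key. Pressing about 15 mm along the normal.

```bash
python3 -m inch '[[[0,0,0.003,0,0,0],[0,0,0.003,0,0,0],[0,0,0.002,0,0,0],[0,0,0.002,0,0,0],[0,0,0.002,0,0,0],[0,0,0.001,0,0,0],[0,0,0.001,0,0,0],[0,0,0,0,0,0],[0,0,0,0,0,0],[0,0,0,0,0,0]]]'
```

```text
t: 21.6
position: [0.4671, -0.0485, 0.098]
ee_rot: [0.104, -0.129, 0.986, 0.014]
contact_force: [-3.1, 1.6, 4.2]
grip_width: 0.0006
grasp_force: 2.2
```

```bash
python3 -m inch '[[[0,0,0.001,0,0,0],[0,0,0.001,0,0,0],[0,0,0.001,0,0,0],[0,0,0,0,0,0],[0,0,0,0,0,0],[0,0,0,0,0,0],[0,0,0,0,0,0],[0,0,0,0,0,0],[0,0,0,0,0,0],[0,0,0,0,0,0]]]'
```

```text
t: 22.85
position: [0.4673, -0.0485, 0.0977]
ee_rot: [0.104, -0.129, 0.986, 0.013]
contact_force: [-14.4, 0.8, 18.4]
grip_width: 0.0005
grasp_force: 10.4
```

The key is bottomed at 18 N, so it is fully down. I'll retract and check.

```bash
python3 -m inch '[[[0,0,-0.004,0,0,0],[0,0,-0.008,0,0,0],[0,0,-0.015,0,0,0],[0,0,-0.02,0,0,0],[0,0,-0.02,0,0,0],[0,0,-0.02,0,0,0],[0,0,-0.02,0,0,0],[-0.005,0,0,0,0,0],[0,0,0,0,0,0],[0,0,0,0,0,0]]]'
python3 - <<'E'
from fit import *
c=(slice(150,270),slice(170,310))
b=grab_frame("scene")[c].astype(np.float32)
cv2.imwrite("pics/end.png",cv2.resize(np.clip(b*1.7,0,255).astype(np.uint8),(700,600),interpolation=cv2.INTER_CUBIC))
E
```

```text
t: 24.1
position: [0.4506, -0.0528, 0.1994]
ee_rot: [0.103, -0.129, 0.986, 0.014]
contact_force: [-0.0, -0.2, 0.2]
grip_width: 0.0007
grasp_force: 0.0
```

View pics/end.png

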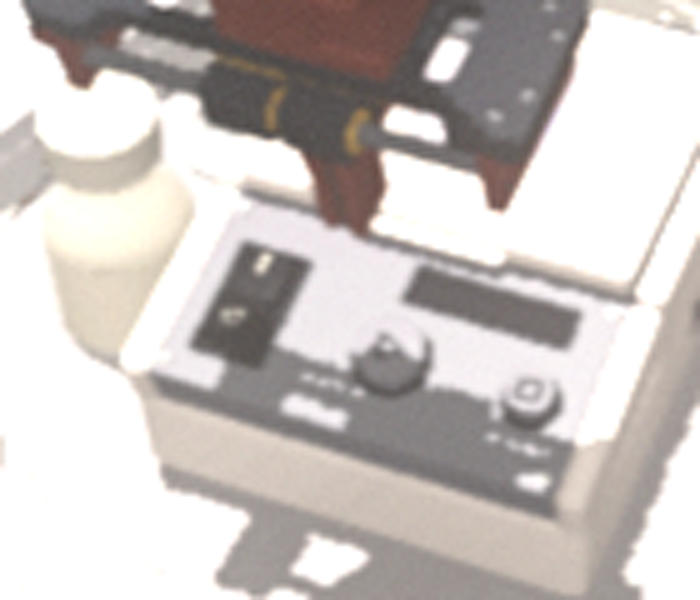

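The lid is shut. The rocker shows its bar half down (bar at (263,262), ring at (232,316)), the start key is up at (390,358), and the tool is free.

```bash
python3 -c "
from rig import *
print(hand_in())"
```

```text
the job is handed in; nothing more can be done
None
```

I handed the job in at about 24 s: the lid is shut and caught, the mains rocker is on, and the start key went fully down and came up again; `hand_in()` gave no verdict.

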